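# Press the tube block home in the gauging corner and hold it

### The arm

A 6-joint arm with a two-finger parallel gripper is mounted at the origin on a cart in front of the work surface, level with it; the furniture and walls round the work are solid. World frame = base frame: x ahead of the robot, y to its left, z up, the work surface at z = 0. Lengths are in m, angles in rad, forces in N, time in s.
With the tool pointing down it reaches from about 0.35 to 0.975 m from the base axis. Payload 4.9 kg.
Tool frame: the origin (TCP) lies midway between the tips of the shut fingers; the grasp point (between the pads) lies 19 mm behind it; z points along the fingers, y is the line along which they close (so a half turn about z gives the same grasp; the last joint's range is limited). The gripper opens to 85 mm and grips with 20 to 120 N. Pads are 22 mm wide; open, the fingers measure 114 mm over their backs; the gripper's body (76 mm by 85 mm) begins 54 mm behind the grasp point. The pads swing forward as they close: fully open they stand 13 mm farther back than shut.
Start: joints at [-1.422, 0.053, 1.613, -0, 1.476, -0.119], TCP at [0.165, -0.603, 0.231] pointing down, gripper open.
Joint ranges: [-3.01, 3.01], [-1.01, 2.22], [0.06, 2.58], [-1.02, 4.17], [0.09, 2.62], [-3.14, 3.14]. Speed limits (rad/s): [2.57, 2.57, 3.14, 3.14, 3.14, 3.14].

### API

Orientations are given as a unit quaternion [w, x, y, z].
In Python, from plant import state, grab_frame, camera_info, job_done, spot_in, masks_of, pinpoint gives the robot as it stands.
- The arm moves only by the shell command python3 -m handwheel 'ROWS' [OPENING]. ROWS is JSON, a list that holds one entry, the list of rows, each a list of 6 numbers: the shift along the world's x, y, z in m, then the turn, a rotation vector about the world's x, y, z in degrees. In form: [[[tx, ty, tz, ax, ay, az], ...]]. A call has 1 to 20 rows; each row shifts and turns the commanded pose from where the row before left it; what a row does not reach is not made up. A row lasts 1/12 s, in which the tool goes at most 41.7 mm and 7.16 degrees, less where a joint would pass 70% of its speed; a pose out of reach is approached as far as the arm can. A call is refused whole if a number of a shift passes 0.0417 or a number of a turn 7.16, either way. A call with a gripper value outside its range is refused whole. OPENING is the opening, from 0 (shut) to 1 (fully open), set as the call begins (- or left out, the last holds). The fingers move at their own pace and stop on an object; the grip force is fixed at half the most. Time passes only in rows, so rows that do not move let the fingers close. It gives the time, the measured TCP pose, the force, the opening and the grip force at its end, in the units of the state.
- state(): the state, without advancing time (a new reading comes with each control period).
- grab_frame(name): name is "side" or "top"; returns (picture, depth): 480x640x3 uint8, blue, green, red; 480x640 float32, m along the optical axis (not along the pixel's ray), 0 where there is no reading.
- camera_info(name): a dict with "fx", "fy", "cx", "cy" (pixels), "T" (4x4, takes a point from camera to world coordinates). Camera axes: x right, y up, looking along -z (the intrinsics and any distortion apply to the point x, -y, -z); pixel columns grow to the right and rows downward; lengths in m; the calibration is good to about 2 mm. A picture is of the moment at which its call begins. camera_info takes no time and is no camera call.
- job_done(): hands the job in; it is judged then, once.
Trained networks look in the newest picture that a camera, given by its name, has taken for a name from the list of things; names that differ only in an ending like _2 or _b are one class to them, and where a whole thing is asked for, a point or a joint stands for the part that bears it (a point fixed in the world has none). Each returns a list of dicts, best first, with "conf" (0 to 1); they miss things now and then, are a little off and sometimes report something else, mostly with a low value. They report only what shows in the picture. A call takes as long as a camera call. They do not tell look-alikes from the thing itself.
- spot_in(camera, thing): "box" ([left, top, width, height] in pixels, round what is visible of it).
- masks_of(camera, thing): "region" (480x640 bool, what is visible of it) and "box" ([left, top, width, height] in pixels, round what is visible of it).
- pinpoint(camera, thing): "position" ([column, row] in pixels: a listed point, or the origin of a listed thing).
The state is a dict: "time": time; "joint_pos": joint angles; "joint_vel": joint speeds; "joint_efforts": joint torques, N m; "tool_pos": TCP position; "tool_rot": TCP orientation; "contact_force": force on the tool from outside, world axes, zero at the start; "ft_torque": the same for the moment, N m; "gripper_width": opening from 0.0 (shut) to 1.0 (fully open); "grasp_force": force on a finger pad.
Only numpy, scipy, OpenCV 4.12 (cv2) and the standard library are available. Lean on these libraries where they do the work, as an engineer would, in place of code of your own. Each camera call takes 0.05 s, during which the arm holds its last target. There are 200 camera calls.

### The job

Pick up the aluminium tube block by the lug on its top and set it on the plate of the gauging station, one long side along the far fence and one end along the side fence. Press it into the corner against the sprung probes until it stands flat on the plate and touches both fences at once, square to them, and finish while still pressing and holding it there: do not let go. Leave the three sample bottles and the plastic beaker standing where they are.

Things in the scene. Friction and masses are not known exactly. Their poses are not given: they have to be found in the camera images.
- tube_block: loose machined aluminium block, about 0.5 kg, 64 mm (its x) by 90 mm (its y) by 33 mm high, eight dark wells in its top. In the middle of the top stands a lifting lug, 20 mm thick (x), 46 mm long (y), 36 mm high, so its top is 69 mm above the block's underside: grip the lug across its 20 mm. Origin at the centre of the underside, z up. Block is the same after a half turn about z
- station: corner gauging station, fixed to the worktop: steel plate 200 mm (x) by 180 mm (y), 12 mm thick, origin at the centre of its underside, z up, with two fences on its top forming a corner. The place and yaw of the whole station vary
- corner (a point): the inner corner where the planes of the two fence faces meet, at the height of the plate's top (12 mm above the worktop); in the station's frame at x +60, y +50 mm; its axes are the station's: +x points into the far fence, +y into the side fence. The block, fully home, has its origin at x -32, y -45, z 0 mm from here, its y axis along the station's y (either way round)
- far_fence: aluminium bar, 14 mm thick, 110 mm long along the station's y, 30 mm high above the plate; the block's long side goes against its face, which looks to the station's -x. The origin is the station's, not the bar's centre
- side_fence: aluminium bar, 14 mm thick, 84 mm long along the station's x, 30 mm high above the plate; the block's end goes against its face, which looks to the station's -y. The origin is the station's, not the bar's centre
- far_probe (a joint): steel pin 8 mm thick standing 4 mm out of the far fence's face, 20 mm above the plate, 45 mm from the corner; 0 m = out, 0.004 = pushed in flush with the fence (the block touches the fence); its spring pushes back on the block with 0.9 N when out, 2.1 N when flush; press some newtons harder than that to bear on the fence; let go, it pushes the block back off the fence. Plate, fences and pins are smooth and slippery (friction about 0.2)
- side_probe (a joint): the same pin in the side fence, 32 mm from the corner; 0 m = out, 0.004 = flush; 0.9 to 2.1 N
- bottle_a: bystander: clear sample bottle with white cap, 56 mm wide, 97 mm tall, left of the station, nearer the robot; origin under its centre
- bottle_b: bystander: the same kind of bottle, left of the station, farther away
- bottle_c: bystander: the same kind of bottle, far right
- beaker: bystander: white plastic beaker, 99 mm wide and tall, right of the block; origin under its centre
There are look-alikes about, which are no part of the job. What is shaped like the tube_block but orange or purple is not meant.

How it is judged:
By the outcome, as a careful person would: the job done as asked, in the order asked, and still so for the second after the job is handed in, while the arm keeps its last pose, push and grip.
It also fails if it takes over 56 s, if anything falls off the work surface, if the arm or the gripper's body presses on something with over 40 N, if the wrist force passes 120 N, or if a joint passes its speed limit or range.

## Working session

There is one attempt and no reset: what is moved stays moved. The work goes in short steps, Python scripts to look and compute and a shell command to move; the robot and the scene stay as the last step left them, time stands still between calls to the robot, and variables do not carry over. Pictures are saved under pics/ and viewed, at most 10 in all, crops included, and the job is handed in when it is done.

```bash
mkdir -p pics
cat > h.py <<'E'
import numpy as np, cv2
from plant import *
def world(cam,u,v,d):
    c=camera_info(cam); T=np.array(c["T"])
    p=np.array([(u-c["cx"])/c["fx"]*d,-(v-c["cy"])/c["fy"]*d,-d,1.0])
    return (T@p)[:3]
def ray(cam,u,v):
    o=np.array(camera_info(cam)["T"])[:3,3]; p=world(cam,u,v,1.0); return o,(p-o)/np.linalg.norm(p-o)
def atz(cam,u,v,z):
    o,d=ray(cam,u,v); return o+d*(z-o[2])/d[2]
def cloud(cam,depth):
    v,u=np.mgrid[0:480,0:640]; c=camera_info(cam); T=np.array(c["T"]); d=depth
    P=np.stack([(u-c["cx"])/c["fx"]*d,-(v-c["cy"])/c["fy"]*d,-d],-1)
    return P@T[:3,:3].T+T[:3,3]
E
python3 - <<'E'
from h import *
ims=[]
for c in("side","top"):
    i,d=grab_frame(c); cv2.imwrite(f"pics/{c}0.png",i); np.save(f"{c}0.npy",d)
    ci=camera_info(c); print(c,{k:(np.round(v,3).tolist()) for k,v in ci.items()})
    for t in("tube_block","station","bottle_a","beaker"):
        print(t,[(np.round(b["box"]).tolist(),round(b["conf"],2)) for b in spot_in(c,t)])
    for t in("tube_block","corner","station"):
        print(t,[(np.round(b["position"],1).tolist(),round(b["conf"],2)) for b in pinpoint(c,t)])
print(state())
E
```

```text
side {'fx': 504.447, 'fy': 504.447, 'cx': 322.833, 'cy': 237.568, 'T': [[-0.835, 0.346, -0.429, -0.059], [-0.55, -0.49, 0.676, 0.86], [0.024, 0.8, 0.599, 0.883], [0.0, 0.0, 0.0, 1.0]]}
tube_block [([338.0, 235.0, 44.0, 31.0], 0.76), ([387.0, 215.0, 27.0, 33.0], 0.71), ([293.0, 220.0, 28.0, 31.0], 0.67), ([341.0, 203.0, 40.0, 30.0], 0.64)]
station [([228.0, 267.0, 99.0, 68.0], 0.56)]
bottle_a [([331.0, 168.0, 16.0, 32.0], 0.83), ([207.0, 326.0, 27.0, 43.0], 0.73), ([249.0, 341.0, 28.0, 45.0], 0.63)]
beaker [([224.0, 263.0, 102.0, 71.0], 0.62), ([418.0, 179.0, 10.0, 34.0], 0.56)]
tube_block [([357.1, 256.1], 0.77), ([358.5, 223.8], 0.74), ([405.2, 236.2], 0.71), ([305.3, 241.7], 0.59)]
corner [([246.2, 305.4], 0.66)]
station [([277.4, 297.4], 0.86)]
top {'fx': 495.946, 'fy': 495.946, 'cx': 315.921, 'cy': 238.971, 'T': [[-0.019, 0.994, -0.108, 0.395], [-1.0, -0.019, -0.004, -0.041], [-0.006, 0.108, 0.994, 1.19], [0.0, 0.0, 0.0, 1.0]]}
tube_block [([334.0, 251.0, 32.0, 43.0], 0.9), ([396.0, 277.0, 46.0, 49.0], 0.83), ([385.0, 219.0, 47.0, 37.0], 0.71), ([317.0, 189.0, 42.0, 37.0], 0.58)]
[... 418 characters left out ...]
2199551e+00,  5.26770943e-02,  1.61288711e+00,  4.81825067e-06,
        1.47600225e+00, -1.18985425e-01]), 'joint_vel': array([ 4.50339998e-04,  3.87805423e-04, -7.34974527e-04,  6.45071200e-04,
        9.78230869e-05,  1.52231774e-03]), 'joint_efforts': array([-8.22871461e-04, -3.93635988e+01, -3.70444143e+01, -2.71093228e-05,
        3.44212785e-04, -2.70846556e-06]), 'tool_pos': array([ 0.16538173, -0.602708  ,  0.2313255 ]), 'tool_rot': array([1.30595011e-05, 9.91049730e-01, 1.33493193e-01, 2.59328032e-06]), 'contact_force': array([ 0.16789365, -0.08135619,  0.42594947]), 'ft_torque': array([-0.0056441 , -0.01066237,  0.0472155 ]), 'grasp_force': 0.0, 'gripper_width': 0.9957972860977942}
```

View pics/side0.png

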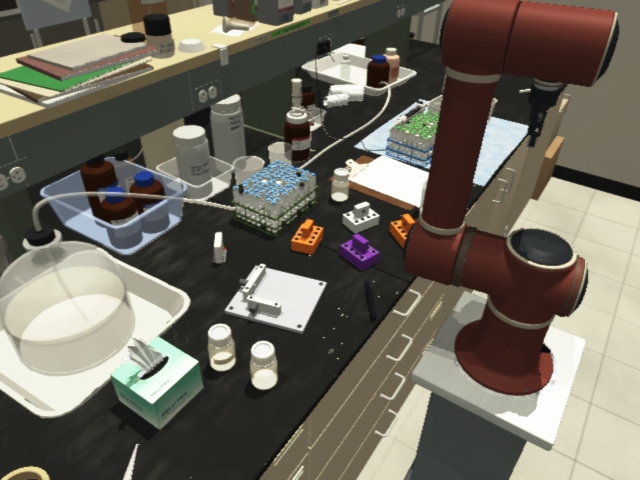

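View pics/top0.png

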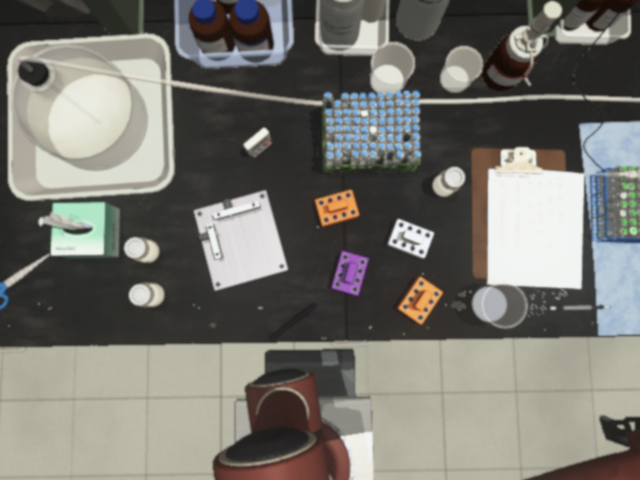

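The block candidates in the top view are orange at (338,207), purple at (350,273), orange at (420,300) and bare aluminium at (411,239). In the side view the aluminium one is at (361,217). It is the only uncoloured one, so it should be the tube_block. I'll confirm that with a crop and measure it.

Run:
```python
from h import *
it=cv2.imread("pics/top0.png"); is_=cv2.imread("pics/side0.png")
a=cv2.resize(it[205:275,375:450],(400,373),interpolation=cv2.INTER_CUBIC); b=cv2.resize(is_[190:260,325:400],(400,373),interpolation=cv2.INTER_CUBIC)
c=cv2.resize(it[185:297,185:297],(400,227*400//400),interpolation=cv2.INTER_CUBIC)
c=cv2.resize(is_[255:340,220:330],(400,227)); e=cv2.resize(it[180:300,180:300],(227,227)); row=np.zeros((227,800,3),np.uint8); row[:,:400]=c; row[:,400:627]=e
cv2.imwrite("pics/crop.png",np.vstack([np.hstack([a,b]),row]))
for cam in("top","side"):
    i,_=grab_frame(cam)
    D=np.median([grab_frame(cam)[1] for _ in range(4)],0); np.save(cam+"D.npy",D); P=cloud(cam,D)
    for thing,n in(("tube_block",4),("station",1)):
        for m in masks_of(cam,thing)[:n]:
            r=m["region"]&(D>0); col=i[r].mean(0)
            if thing=="tube_block" and np.ptp(col)>40: continue
            Q=P[r]; print(cam,thing,round(m["conf"],2),m["box"],"col",col.round(),"n",r.sum(),"mean",Q.mean(0).round(4),"z%",np.percentile(Q[:,2],[2,10,25,50,75,90,98]).round(4))
            np.save(f"{cam}_{thing}.npy",m["region"])
            for lo,hi in((.022,.043),(.055,.08),(.004,.02),(.034,.05)):
                S=Q[(Q[:,2]>lo)&(Q[:,2]<hi)]
                if len(S)>8:
                    rc=cv2.minAreaRect(S[:,:2].astype(np.float32)*1000); print("  z",lo,hi,len(S),S.mean(0).round(4),np.round(rc[0],1),np.round(rc[1],1),round(rc[2],1))
    # background worktop check
    if cam=="top": print("table z",P[250:260,300:320,2].mean())
```

```text
top tube_block 0.58 [387.8, 217.4, 41.2, 39.8] col [196. 195. 193.] n 1113 mean [ 0.519  -0.2542  0.0379] z% [0.0085 0.0303 0.0319 0.0331 0.0349 0.068  0.0697]
  z 0.022 0.043 834 [ 0.5193 -0.2546  0.0327] [ 520.8 -257. ] [89.2 64.4] 67.7
  z 0.055 0.08 194 [ 0.5201 -0.2562  0.0677] [ 520.6 -257.5] [45.8 20.6] 67.2
  z 0.004 0.02 42 [ 0.5024 -0.2421  0.0131] [ 508.1 -235.8] [104.1  44.3] 32.2
  z 0.034 0.05 186 [ 0.5202 -0.2538  0.0358] [ 520.2 -256.4] [87.8 62.7] 67.8
top station 0.97 [193.8, 192.0, 90.2, 95.4] col [210. 210. 213.] n 6211 mean [0.5263 0.1458 0.0154] z% [0.0093 0.0104 0.0112 0.0122 0.0134 0.0371 0.043 ]
  z 0.022 0.043 648 [0.5646 0.1781 0.0388] [565.7 173. ] [ 75.9 167. ] 52.8
  z 0.004 0.02 5422 [0.5207 0.1413 0.012 ] [527.2 146.8] [200.1 180.2] 14.7
  z 0.034 0.05 667 [0.5647 0.1789 0.0411] [565.8 173.2] [ 75.6 166.7] 52.7
table z -0.00015681782444291749
side tube_block 0.71 [342.5, 203.4, 37.0, 30.4] col [142. 152. 152.] n 731 mean [ 0.5124 -0.2448  0.033 ] z% [0.0028 0.0095 0.0203 0.0332 0.0378 0.0636 0.0705]
  z 0.022 0.043 369 [ 0.5128 -0.2453  0.0325] [ 518.2 -257.4] [92.1 65.6] 64.9
  z 0.055 0.08 109 [ 0.5172 -0.2542  0.0655] [ 519.  -257.3] [44.8 18.7] 66.1
  z 0.004 0.02 157 [ 0.5081 -0.236   0.0121] [ 506.1 -237.3] [108.8  53.2] 32.0
  z 0.034 0.05 175 [ 0.5148 -0.2492  0.0376] [ 519.4 -257.5] [89.3 62.4] 67.8
side station 0.75 [228.6, 263.5, 98.4, 74.6] col [199. 203. 204.] n 4353 mean [0.5178 0.1563 0.0165] z% [0.0048 0.0109 0.0118 0.0127 0.0139 0.0384 0.043 ]
  z 0.022 0.043 662 [0.5533 0.1861 0.0365] [563.1 172.7] [ 77.5 166. ] 52.7
  z 0.004 0.02 3499 [0.51   0.1492 0.0123] [525.3 145.3] [200.8 182.4] 15.1
  z 0.034 0.05 544 [0.5562 0.1839 0.0407] [562.9 173.4] [ 75.9 166. ] 53.7
```

View pics/crop.png

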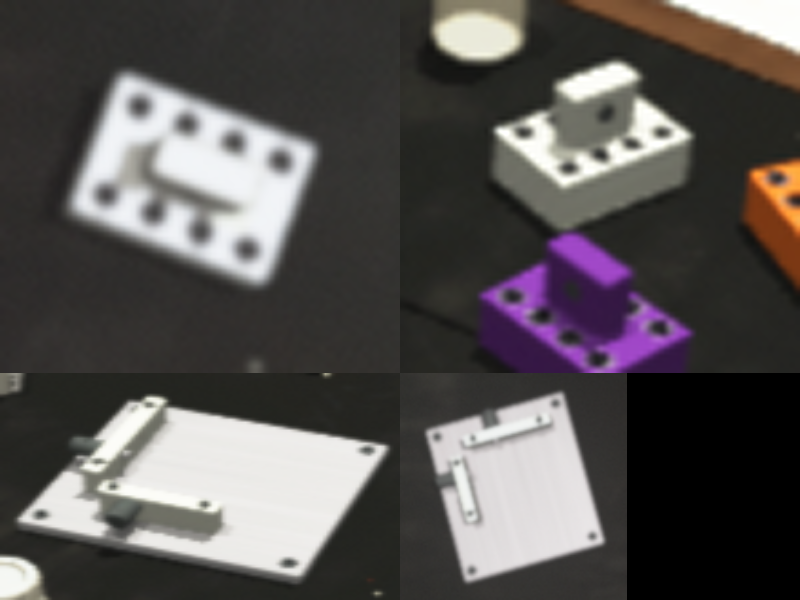

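The crop confirms it: the aluminium block is at top (411,239), and both views put it at about (0.520,-0.257), with block top z 33 mm and lug top 68 mm. The station shows its far fence at the top and side fence at the left, centred near (0.526,0.146) with yaw about 14.9°. I'll move over the block.

```bash
python3 -m handwheel '[[[0.0222,0.0216,0,0,0,3.28],[0.0222,0.0216,0,0,0,3.28],[0.0222,0.0216,0,0,0,3.28],[0.0222,0.0216,0,0,0,3.28],[0.0222,0.0216,0,0,0,3.28],[0.0222,0.0216,0,0,0,3.28],[0.0222,0.0216,0,0,0,3.28],[0.0222,0.0216,0,0,0,3.28],[0.0222,0.0216,0,0,0,3.28],[0.0222,0.0216,0,0,0,3.28],[0.0222,0.0216,0,0,0,3.28],[0.0222,0.0216,0,0,0,3.28],[0.0222,0.0216,0,0,0,3.28],[0.0222,0.0216,0,0,0,3.28],[0.0222,0.0216,0,0,0,3.28],[0.0222,0.0216,0,0,0,3.28]]]' 1
cat >> h.py <<'E'
from scipy.spatial.transform import Rotation as Ro
def tool():
    s=state(); w,x,y,z=s["tool_rot"]; R=Ro.from_quat([x,y,z,w]).as_matrix()
    print("t",round(s["time"],2),"pos",s["tool_pos"].round(4),"yAng",np.degrees(np.arctan2(R[1,1],R[0,1])).round(2),"z",R[:,2].round(4),"F",s["contact_force"].round(2),"M",s["ft_torque"].round(2),"w",round(s["gripper_width"],3),"g",round(s["grasp_force"],1))
    return s
E
python3 - <<'E'
from h import *
tool()
P=cloud("top",np.load("topD.npy")); r=np.load("top_station.npy"); Q=P[r]
c=np.array([.5265,.146]); a=np.radians(14.9); R=np.array([[np.cos(a),-np.sin(a)],[np.sin(a),np.cos(a)]])
for nm in("top","side"):
    P=cloud(nm,np.load(nm+"D.npy")); Q=P[np.load(nm+"_station.npy")]; L=(Q[:,:2]-c)@R*1000; T=Q[:,2]>.036
    f=T&(abs(L[:,1])<40); s=T&(abs(L[:,0])<40); g=T&(L[:,1]<20); h=T&(L[:,0]<30)
    print(nm,"far fence x range",np.percentile(L[g][:,0],[1,5,50,95,99]).round(1),"side fence y",np.percentile(L[h][:,1],[1,5,50,95,99]).round(1))
    # slopes
    print("slopes deg",np.degrees(np.polyfit(L[g][:,1],L[g][:,0],1)[0]).round(2),np.degrees(np.polyfit(L[h][:,0],L[h][:,1],1)[0]).round(2))
print(atz("top",213.8,221.1,.012),atz("side",246.2,305.4,.012))
E
```

```text
time: 2.83
tool_pos: [0.5216, -0.2559, 0.2315]
tool_rot: [0.0, 0.829, 0.559, 0.0]
contact_force: [-0.2, -0.2, -0.2]
gripper_width: 1.004
grasp_force: 0.0
t 2.83 pos [ 0.5216 -0.2559  0.2315] yAng -22.01 z [ 4.e-04 -3.e-04 -1.e+00] F [-0.25 -0.22 -0.21] M [ 0.06 -0.   -0.05] w 1.004 g 0.0
top far fence x range [60.8 61.2 69.1 92.  97. ] side fence y [50.2 50.7 58.3 80.3 84.5]
slopes deg 7.95 11.52
side far fence x range [58.2 58.7 66.4 89.7 93.4] side fence y [47.9 50.1 60.7 82.8 86.7]
slopes deg 7.97 11.4
[0.5716971  0.20838285 0.012     ] [0.56500179 0.21445763 0.012     ]
```

```bash
python3 -m handwheel '[[[-0.0015,-0.0014,-0.02,0,0,-0.2],[0,0,-0.03,0,0,0],[0,0,-0.03,0,0,0],[0,0,-0.03,0,0,0],[0,0,-0.03,0,0,0],[0,0,-0.025,0,0,0],[0,0,-0.018,0,0,0],[0,0,-0.01,0,0,0],[0,0,0,0,0,0],[0,0,0,0,0,0]]]' 1
python3 -m handwheel '[[[0,0,0,0,0,0],[0,0,0,0,0,0],[0,0,0,0,0,0],[0,0,0,0,0,0],[0,0,0,0,0,0],[0,0,0,0,0,0],[0,0,0,0,0,0],[0,0,0,0,0,0],[0,0,0,0,0,0],[0,0,0,0,0,0]]]' 0
python3 -c "from h import *;tool()"
```

```text
time: 3.67
tool_pos: [0.5193, -0.2586, 0.0386]
tool_rot: [0.0, 0.831, 0.556, -0.0]
contact_force: [-0.7, 0.4, -0.3]
gripper_width: 1.004
grasp_force: 0.0
time: 4.5
tool_pos: [0.5195, -0.2587, 0.039]
tool_rot: [0.0, 0.831, 0.556, 0.0]
contact_force: [0.4, 0.3, 3.7]
gripper_width: 0.225
grasp_force: 61.5
t 4.5 pos [ 0.5195 -0.2587  0.039 ] yAng -22.37 z [ 8.e-04 -5.e-04 -1.e+00] F [0.38 0.25 3.71] M [0.15 0.12 0.05] w 0.225 g 61.5
```

```bash
python3 -m handwheel '[[[0,0,0.01,0,0,0],[0,0,0.02,0,0,0],[0,0,0.03,0,0,0],[0,0,0.03,0,0,0],[0,0,0.01,0,0,0],[0,0,0,0,0,0]]]' 
python3 -m handwheel '[[[0.0015,0.015,0,0,0,2.33],[0.0015,0.025,0,0,0,2.33],[0.0015,0.025,0,0,0,2.33],[0.0015,0.025,0,0,0,2.33],[0.0015,0.025,0,0,0,2.33],[0.0015,0.025,0,0,0,2.33],[0.0015,0.025,0,0,0,2.33],[0.0015,0.025,0,0,0,2.33],[0.0015,0.025,0,0,0,2.33],[0.0015,0.025,0,0,0,2.33],[0.0015,0.025,0,0,0,2.33],[0.0015,0.025,0,0,0,2.33],[0.0015,0.025,0,0,0,2.33],[0.0015,0.025,0,0,0,2.33],[0.0015,0.025,0,0,0,2.33],[0.0015,0.025,0,0,0,2.33],[0,0.0122,0,0,0,0],[0,0,0,0,0,0],[0,0,0,0,0,0]]]'
python3 - <<'E'
from h import *
tool(); v=[]
for c in("side","top"):
    i,_=grab_frame(c); D=np.median([grab_frame(c)[1] for _ in range(3)],0); P=cloud(c,D)
    u=i[180:360,160:340]; v.append(cv2.resize(u,(400,400),interpolation=cv2.INTER_CUBIC))
    for m in masks_of(c,"tube_block"):
        r=m["region"]&(D>0)
        if np.ptp(i[r].mean(0))>40: continue
        Q=P[r]; print(c,round(m["conf"],2),m["box"],np.percentile(Q[:,2],[1,5,25,50,75,95]).round(4))
        S=Q[(Q[:,2]>.128)&(Q[:,2]<.140)]
        if len(S)>8: rc=cv2.minAreaRect(S[:,:2].astype(np.float32)*1000); print(len(S),rc,S[:,2].mean())
cv2.imwrite("pics/carry.png",np.hstack(v))
E
```

```text
time: 5.0
tool_pos: [0.5205, -0.2594, 0.1413]
tool_rot: [0.003, 0.831, 0.556, 0.001]
contact_force: [0.2, 0.2, -4.2]
gripper_width: 0.226
grasp_force: 60.3
time: 6.58
tool_pos: [0.5414, 0.1438, 0.1359]
tool_rot: [-0.001, 0.609, 0.793, -0.002]
contact_force: [0.7, -0.7, -5.0]
gripper_width: 0.229
grasp_force: 60.3
t 6.58 pos [0.5414 0.1438 0.1359] yAng 14.98 z [-0.0042 -0.0013 -1.    ] F [ 0.73 -0.7  -5.04] M [-0.07 -0.01 -0.01] w 0.229 g 60.3
side 0.64 [250.0, 241.0, 39.8, 35.6] [0.1008 0.1052 0.1193 0.1307 0.1324 0.1645]
433 ((541.6718139648438, 142.4161376953125), (63.40714645385742, 91.91031646728516), 14.313825607299805) 0.13161346371851024
side 0.2 [248.8, 341.9, 27.5, 46.8] [0.0005 0.008  0.0369 0.0639 0.0928 0.0968]
top 0.76 [214.7, 206.0, 40.0, 39.8] [0.0339 0.1127 0.1309 0.1322 0.1335 0.1397]
389 ((545.1528930664062, 143.56092834472656), (64.00792694091797, 89.23037719726562), 14.6187105178833) 0.1324262988519558
```

View pics/carry.png

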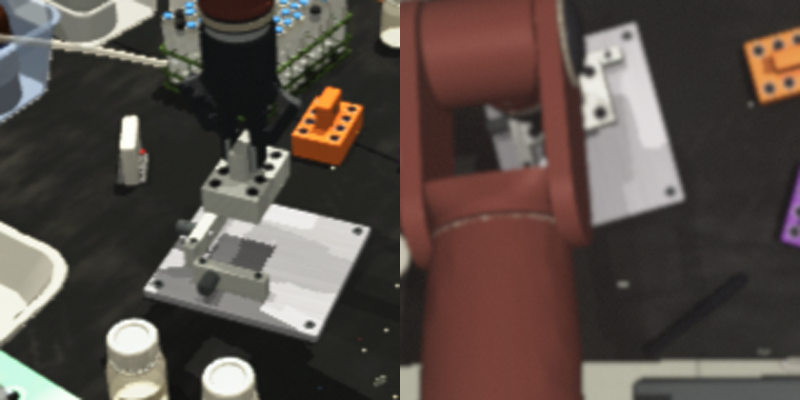

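The side view shows the block gripped level above the plate, about 12 mm short of both fences (around (245,180) in the crop). The measured centre, about (0.543,0.143), matches the plan. Lowering.

```bash
python3 -m handwheel '[[[0,0,-0.015,0,0,0],[0,0,-0.02,0,0,0],[0,0,-0.02,0,0,0],[0,0,-0.015,0,0,0],[0,0,-0.006,0,0,0],[0,0,0,0,0,0],[0,0,0,0,0,0]]]'
python3 -c "from h import *;tool()"
```

```text
time: 7.67
tool_pos: [0.5434, 0.1437, 0.0627]
tool_rot: [0.0, 0.609, 0.793, 0.0]
contact_force: [0.8, -0.4, -5.2]
gripper_width: 0.225
grasp_force: 60.2
t 7.67 pos [0.5434 0.1437 0.0627] yAng 14.9 z [ 4.e-04  1.e-04 -1.e+00] F [ 0.83 -0.41 -5.21] M [ 0.01 -0.06 -0.01] w 0.225 g 60.2
```

```bash
python3 -m handwheel '[[[0,0,-0.002,0,0,0],[0,0,-0.002,0,0,0],[0,0,0,0,0,0],[0,0,0,0,0,0]]]'
python3 -c "from h import *;tool()"
```

```text
time: 8.0
tool_pos: [0.5434, 0.1437, 0.0589]
tool_rot: [0.0, 0.609, 0.793, 0.0]
contact_force: [0.5, 0.2, -4.0]
gripper_width: 0.224
grasp_force: 60.2
t 8.0 pos [0.5434 0.1437 0.0589] yAng 14.91 z [ 9.e-04  1.e-04 -1.e+00] F [ 0.53  0.24 -3.99] M [-0.04 -0.   -0.  ] w 0.224 g 60.2
```

Contact is expected at z about 0.050–0.051, so I'll go down in small steps.

```bash
python3 -m handwheel '[[[0,0,-0.003,0,0,0],[0,0,-0.002,0,0,0],[0,0,-0.001,0,0,0],[0,0,0,0,0,0],[0,0,0,0,0,0]]]'
python3 -c "from h import *;tool()"
```

```text
time: 8.42
tool_pos: [0.5429, 0.1437, 0.052]
tool_rot: [-0.0, 0.609, 0.793, -0.0]
contact_force: [0.4, -0.1, -4.0]
gripper_width: 0.228
grasp_force: 60.3
t 8.42 pos [0.5429 0.1437 0.052 ] yAng 14.9 z [-5.e-04 -0.e+00 -1.e+00] F [ 0.35 -0.15 -4.02] M [-0.01  0.   -0.  ] w 0.228 g 60.3
```

```bash
python3 -m handwheel '[[[0,0,-0.001,0,0,0],[0,0,0,0,0,0],[0,0,0,0,0,0]]]'
python3 -c "from h import *;tool()"
```

```text
time: 8.67
tool_pos: [0.5431, 0.1437, 0.0513]
tool_rot: [-0.0, 0.609, 0.793, -0.0]
contact_force: [-0.7, 0.8, -5.0]
gripper_width: 0.222
grasp_force: 60.3
t 8.67 pos [0.5431 0.1437 0.0513] yAng 14.9 z [-0. -0. -1.] F [-0.69  0.76 -5.04] M [ 0.08 -0.04  0.02] w 0.222 g 60.3
```

```bash
python3 -m handwheel '[[[0,0,-0.001,0,0,0],[0,0,0,0,0,0],[0,0,0,0,0,0]]]'
python3 -c "from h import *;tool()"
```

```text
time: 8.92
tool_pos: [0.5434, 0.1438, 0.051]
tool_rot: [0.0, 0.609, 0.793, 0.0]
contact_force: [-1.1, -0.1, -0.1]
gripper_width: 0.223
grasp_force: 60.9
t 8.92 pos [0.5434 0.1438 0.051 ] yAng 14.91 z [ 5.e-04  0.e+00 -1.e+00] F [-1.06 -0.06 -0.05] M [-0.08  0.4  -0.03] w 0.223 g 60.9
```

```bash
python3 -m handwheel '[[[0,0,-0.0005,0,0,0],[0,0,0,0,0,0],[0,0,0,0,0,0]]]'
python3 -c "from h import *;tool()"
```

```text
time: 9.17
tool_pos: [0.5435, 0.1438, 0.0509]
tool_rot: [0.0, 0.609, 0.793, 0.0]
contact_force: [-2.7, -0.7, 5.0]
gripper_width: 0.23
grasp_force: 61.7
t 9.17 pos [0.5435 0.1438 0.0509] yAng 14.91 z [ 5.e-04  0.e+00 -1.e+00] F [-2.69 -0.75  5.02] M [-0.13  0.91 -0.06] w 0.23 g 61.7
```

Contact with the plate, about 9 N down. The moment suggests a slight tilt, so I'll try a small levelling turn.

```bash
python3 -m handwheel '[[[0,0,0,-0.08,0.29,0],[0,0,0,0,0,0],[0,0,0,0,0,0]]]'
python3 -c "from h import *;tool()"
```

```text
time: 9.42
tool_pos: [0.5439, 0.1438, 0.0509]
tool_rot: [-0.001, 0.609, 0.793, -0.001]
contact_force: [-2.7, 0.1, 5.6]
gripper_width: 0.224
grasp_force: 61.6
t 9.42 pos [0.5439 0.1438 0.0509] yAng 14.91 z [-0.0032 -0.0011 -1.    ] F [-2.68  0.13  5.58] M [-0.02  0.38  0.01] w 0.224 g 61.6
```

```bash
python3 -m handwheel '[[[0,0,0,-0.08,0.29,0],[0,0,0,0,0,0],[0,0,0,0,0,0]]]'
python3 -c "from h import *;tool()"
```

```text
time: 9.67
tool_pos: [0.5442, 0.1439, 0.051]
tool_rot: [-0.002, 0.609, 0.793, -0.003]
contact_force: [-2.4, -0.2, 6.1]
gripper_width: 0.223
grasp_force: 61.7
t 9.67 pos [0.5442 0.1439 0.051 ] yAng 14.91 z [-0.0076 -0.0024 -1.    ] F [-2.37 -0.22  6.1 ] M [-0.03  0.33 -0.02] w 0.223 g 61.7
```

```bash
python3 -m handwheel '[[[0,0,0,0.04,-0.15,0],[0.0014,0.0024,0,0,0,0],[0.0014,0.0024,0,0,0,0],[0.0014,0.0024,0,0,0,0],[0,0,0,0,0,0],[0,0,0,0,0,0]]]'
cat >> h.py <<'E'
def st():
    s=tool(); a=np.radians(14.9); R=np.array([[np.cos(a),-np.sin(a)],[np.sin(a),np.cos(a)]])
    print("  gap",((np.array([.5523,.1582])-s["tool_pos"][:2])@R*1000).round(2),"Fst",(s["contact_force"][:2]@R).round(2),"Mst",(s["ft_torque"][:2]@R).round(2))
E
python3 -c "from h import *;st()"
```

```text
time: 10.17
tool_pos: [0.5488, 0.151, 0.0509]
tool_rot: [-0.001, 0.609, 0.793, -0.002]
contact_force: [-1.1, -0.9, 4.9]
gripper_width: 0.219
grasp_force: 61.6
t 10.17 pos [0.5488 0.151  0.0509] yAng 14.9 z [-0.004  -0.0018 -1.    ] F [-1.07 -0.9   4.91] M [-0.13 -0.03  0.01] w 0.219 g 61.6
  gap [5.27 6.05] Fst [-1.26 -0.59] Mst [-0.14  0.01]
```

The block slides flat, with moments near zero. Now into the far fence.

```bash
python3 -m handwheel '[[[0.001,0.00026,0,0,0,0],[0.001,0.00026,0,0,0,0],[0.001,0.00026,0,0,0,0],[0,0,0,0,0,0],[0,0,0,0,0,0]]]'
python3 -c "from h import *;st()"
python3 -m handwheel '[[[0.001,0.00026,0,0,0,0],[0,0,0,0,0,0],[0,0,0,0,0,0]]]'
python3 -c "from h import *;st()"
```

```text
time: 10.58
tool_pos: [0.5506, 0.1516, 0.051]
tool_rot: [-0.002, 0.609, 0.793, -0.003]
contact_force: [-4.8, -0.9, 9.7]
gripper_width: 0.222
grasp_force: 62.1
t 10.58 pos [0.5506 0.1516 0.051 ] yAng 14.91 z [-0.0072 -0.0024 -1.    ] F [-4.82 -0.89  9.68] M [-0.25  0.67 -0.06] w 0.222 g 62.1
  gap [3.32 5.96] Fst [-4.89  0.38] Mst [-0.07  0.71]
time: 10.83
tool_pos: [0.5515, 0.1518, 0.051]
tool_rot: [-0.002, 0.609, 0.793, -0.003]
contact_force: [-5.6, -1.9, 8.9]
gripper_width: 0.223
grasp_force: 62.2
t 10.83 pos [0.5515 0.1518 0.051 ] yAng 14.91 z [-0.0075 -0.0025 -1.    ] F [-5.57 -1.94  8.87] M [-0.31  0.75 -0.04] w 0.223 g 62.2
  gap [2.43 5.97] Fst [-5.88 -0.45] Mst [-0.11  0.81]
```

```bash
python3 -m handwheel '[[[0.001,0.00026,0,0,0,0],[0,0,0,0,0,0],[0,0,0,0,0,0]]]'
python3 -c "from h import *;st()"
```

```text
time: 11.08
tool_pos: [0.5524, 0.1521, 0.051]
tool_rot: [-0.002, 0.609, 0.793, -0.003]
contact_force: [-6.2, -2.7, 9.6]
gripper_width: 0.22
grasp_force: 62.2
t 11.08 pos [0.5524 0.1521 0.051 ] yAng 14.91 z [-0.0079 -0.0025 -1.    ] F [-6.24 -2.68  9.64] M [-0.38  0.89 -0.05] w 0.22 g 62.2
  gap [1.53 5.94] Fst [-6.72 -0.99] Mst [-0.14  0.96]
```

```bash
python3 -m handwheel '[[[0.001,0.00026,0.0002,0,0,0],[0,0,0,0,0,0],[0,0,0,0,0,0]]]'
python3 -c "from h import *;st()"
python3 -m handwheel '[[[0.0005,0.00013,0,0,0,0],[0,0,0,0,0,0],[0,0,0,0,0,0]]]'
python3 -c "from h import *;st()"
```

```text
time: 11.33
tool_pos: [0.5525, 0.1521, 0.0511]
tool_rot: [-0.003, 0.609, 0.793, -0.004]
contact_force: [-8.5, -3.0, 11.4]
gripper_width: 0.226
grasp_force: 62.5
t 11.33 pos [0.5525 0.1521 0.0511] yAng 14.92 z [-0.01   -0.0032 -0.9999] F [-8.51 -3.01 11.37] M [-0.46  1.21 -0.01] w 0.226 g 62.5
  gap [1.34 5.99] Fst [-9.   -0.72] Mst [-0.13  1.29]
time: 11.58
tool_pos: [0.5525, 0.1521, 0.0511]
tool_rot: [-0.003, 0.609, 0.793, -0.005]
contact_force: [-11.4, -4.6, 13.4]
gripper_width: 0.223
grasp_force: 62.8
t 11.58 pos [0.5525 0.1521 0.0511] yAng 14.92 z [-0.0114 -0.0035 -0.9999] F [-11.4   -4.64  13.41] M [-0.5   1.51 -0.  ] w 0.223 g 62.8
  gap [1.35 5.99] Fst [-12.21  -1.55] Mst [-0.09  1.58]
```

```bash
python3 -m handwheel '[[[0.0005,0.00013,0,0,0,0],[0,0,0,0,0,0],[0,0,0,0,0,0]]]'
python3 -c "from h import *;st()"
python3 -m handwheel '[[[0.0005,0.00013,0,0,0,0],[0,0,0,0,0,0],[0,0,0,0,0,0]]]'
python3 -c "from h import *;st()"
```

```text
time: 11.83
tool_pos: [0.5526, 0.1521, 0.0511]
tool_rot: [-0.004, 0.609, 0.793, -0.005]
contact_force: [-12.7, -4.5, 15.6]
gripper_width: 0.226
grasp_force: 63.1
t 11.83 pos [0.5526 0.1521 0.0511] yAng 14.93 z [-0.0127 -0.0039 -0.9999] F [-12.7   -4.54  15.62] M [-0.62  1.8  -0.01] w 0.226 g 63.1
  gap [1.3  5.99] Fst [-13.44  -1.12] Mst [-0.14  1.9 ]
time: 12.08
tool_pos: [0.5526, 0.1521, 0.0512]
tool_rot: [-0.004, 0.609, 0.793, -0.006]
contact_force: [-15.5, -5.1, 17.6]
gripper_width: 0.217
grasp_force: 63.3
t 12.08 pos [0.5526 0.1521 0.0512] yAng 14.93 z [-0.014  -0.0043 -0.9999] F [-15.45  -5.1   17.62] M [-0.69  2.11  0.06] w 0.217 g 63.3
  gap [1.28 5.95] Fst [-16.24  -0.96] Mst [-0.12  2.22]
```

The block is on the far fence, but the hand is leaning with the pressing force. I'll ease the push and turn back the lean.

```bash
python3 -m handwheel '[[[-0.0007,-0.0002,0,0.08,-0.29,0],[0,0,0,0,0,0],[0,0,0,0,0,0]]]'
python3 -c "from h import *;st()"
python3 -m handwheel '[[[0,0,0,0.08,-0.29,0],[0,0,0,0,0,0],[0,0,0,0,0,0]]]'
python3 -c "from h import *;st()"
```

```text
time: 12.33
tool_pos: [0.5525, 0.1521, 0.051]
tool_rot: [-0.002, 0.609, 0.793, -0.003]
contact_force: [-11.2, -4.3, 13.4]
gripper_width: 0.228
grasp_force: 62.8
t 12.33 pos [0.5525 0.1521 0.051 ] yAng 14.93 z [-0.007  -0.0023 -1.    ] F [-11.23  -4.34  13.42] M [-0.56  1.68 -0.03] w 0.228 g 62.8
  gap [1.36 5.95] Fst [-11.97  -1.3 ] Mst [-0.11  1.76]
time: 12.58
tool_pos: [0.5525, 0.1521, 0.0509]
tool_rot: [-0.001, 0.609, 0.793, -0.001]
contact_force: [-10.9, -4.3, 13.2]
gripper_width: 0.223
grasp_force: 62.8
t 12.58 pos [0.5525 0.1521 0.0509] yAng 14.93 z [-2.2e-03 -9.0e-04 -1.0e+00] F [-10.92  -4.29  13.15] M [-0.58  1.74  0.02] w 0.223 g 62.8
  gap [1.42 5.95] Fst [-11.66  -1.34] Mst [-0.11  1.83]
```

Residual moments show face contact on both plate and far fence. Next I'll push into the side fence, with less downward force.

```bash
python3 -m handwheel '[[[-0.0003,0.00097,0.0003,-0.03,0.1,0],[-0.00026,0.00097,0,0,0,0],[0,0,0,0,0,0],[0,0,0,0,0,0]]]'
python3 -c "from h import *;st()"
python3 -m handwheel '[[[-0.00026,0.00097,0,0,0,0],[-0.00026,0.00097,0,0,0,0],[0,0,0,0,0,0],[0,0,0,0,0,0]]]'
python3 -c "from h import *;st()"
python3 -m handwheel '[[[-0.00026,0.00097,0,0,0,0],[0,0,0,0,0,0],[0,0,0,0,0,0]]]'
python3 -c "from h import *;st()"
```

```text
time: 12.92
tool_pos: [0.5524, 0.1524, 0.051]
tool_rot: [0.0, 0.609, 0.793, -0.003]
contact_force: [-7.7, -9.1, 11.4]
gripper_width: 0.225
grasp_force: 62.5
t 12.92 pos [0.5524 0.1524 0.051 ] yAng 14.93 z [-0.0029 -0.0047 -1.    ] F [-7.74 -9.14 11.41] M [-1.28  1.43 -0.01] w 0.225 g 62.5
  gap [1.37 5.67] Fst [-9.83 -6.85] Mst [-0.87  1.71]
time: 13.25
tool_pos: [0.552, 0.1539, 0.051]
tool_rot: [0.001, 0.609, 0.793, -0.003]
contact_force: [-9.4, -10.6, 12.0]
gripper_width: 0.219
grasp_force: 62.5
t 13.25 pos [0.552  0.1539 0.051 ] yAng 14.93 z [-0.0028 -0.0054 -1.    ] F [ -9.43 -10.61  11.96] M [-1.61  1.37 -0.03] w 0.219 g 62.5
  gap [1.38 4.06] Fst [-11.84  -7.83] Mst [-1.2   1.74]
time: 13.5
tool_pos: [0.5518, 0.1547, 0.051]
tool_rot: [0.001, 0.609, 0.793, -0.003]
contact_force: [-8.3, -11.4, 12.0]
gripper_width: 0.223
grasp_force: 62.5
t 13.5 pos [0.5518 0.1547 0.051 ] yAng 14.93 z [-0.0027 -0.0057 -1.    ] F [ -8.34 -11.36  11.99] M [-1.65  1.39 -0.  ] w 0.223 g 62.5
  gap [1.36 3.25] Fst [-10.98  -8.83] Mst [-1.24  1.77]
```

```bash
python3 -m handwheel '[[[-0.00026,0.00097,0.0002,0,0,0],[-0.00026,0.00097,0,0,0,0],[0,0,0,0,0,0],[0,0,0,0,0,0]]]'
python3 -c "from h import *;st()"
python3 -m handwheel '[[[-0.00026,0.00097,0,0,0,0],[0,0,0,0,0,0],[0,0,0,0,0,0]]]'
python3 -c "from h import *;st()"
python3 -m handwheel '[[[-0.00026,0.00097,0,0,0,0],[0,0,0,0,0,0],[0,0,0,0,0,0]]]'
python3 -c "from h import *;st()"
```

```text
time: 13.83
tool_pos: [0.5513, 0.1567, 0.051]
tool_rot: [0.001, 0.609, 0.793, -0.003]
contact_force: [-7.9, -11.3, 11.1]
gripper_width: 0.224
grasp_force: 62.4
t 13.83 pos [0.5513 0.1567 0.051 ] yAng 14.93 z [-0.0025 -0.0057 -1.    ] F [ -7.95 -11.31  11.15] M [-1.64  1.26 -0.  ] w 0.224 g 62.4
  gap [1.34 1.23] Fst [-10.59  -8.89] Mst [-1.26  1.64]
time: 14.08
tool_pos: [0.5511, 0.1574, 0.051]
tool_rot: [0.001, 0.609, 0.793, -0.003]
contact_force: [-7.5, -11.9, 11.2]
gripper_width: 0.227
grasp_force: 62.4
t 14.08 pos [0.5511 0.1574 0.051 ] yAng 14.92 z [-0.0025 -0.006  -1.    ] F [ -7.5  -11.89  11.21] M [-1.71  1.28 -0.03] w 0.227 g 62.4
  gap [1.37 0.42] Fst [-10.3   -9.56] Mst [-1.32  1.67]
time: 14.33
tool_pos: [0.5511, 0.1575, 0.0511]
tool_rot: [0.002, 0.609, 0.793, -0.004]
contact_force: [-7.0, -15.6, 11.1]
gripper_width: 0.222
grasp_force: 62.4
t 14.33 pos [0.5511 0.1575 0.0511] yAng 14.94 z [-0.0021 -0.008  -1.    ] F [ -6.98 -15.55  11.11] M [-2.18  1.17  0.04] w 0.222 g 62.4
  gap [1.35 0.37] Fst [-10.75 -13.23] Mst [-1.8   1.69]
```

Both fences reached. I'll press a bit more and take out the lean in y.

```bash
python3 -m handwheel '[[[-0.0001,0.0009,0,0.2,0.05,0],[0,0,0,0.19,0.05,0],[0,0,0,0,0,0],[0,0,0,0,0,0],[0,0,0,0,0,0]]]'
python3 - <<'E'
from h import *
st(); v=[]
i,_=grab_frame("side"); D=np.median([grab_frame("side")[1] for _ in range(8)],0); P=cloud("side",D)
cv2.imwrite("pics/end.png",cv2.resize(i[220:350,210:350],(800,743))[:600])
a=np.radians(14.9); R=np.array([[np.cos(a),-np.sin(a)],[np.sin(a),np.cos(a)]]); m=(R@np.array([28,5]))/1000+[.5255,.1455]
L=(P[...,:2]-m)@R*1000; Z=P[...,2]*1000
k=(abs(L[...,0])<29)&(abs(L[...,1])<42)&(Z>41)&(Z<49); k&=~((abs(L[...,0])<18)&(abs(L[...,1])<30))
A=np.c_[L[k],np.ones(k.sum())]; c,*_=np.linalg.lstsq(A,Z[k],rcond=None); print("block top",k.sum(),"slopes deg",np.degrees(c[:2]).round(2),"z0",c[2].round(2))
E
```

```text
time: 14.75
tool_pos: [0.551, 0.1575, 0.051]
tool_rot: [-0.001, 0.609, 0.793, -0.002]
contact_force: [-8.1, -18.0, 10.1]
gripper_width: 0.221
grasp_force: 62.5
t 14.75 pos [0.551  0.1575 0.051 ] yAng 14.94 z [-0.0038 -0.003  -1.    ] F [ -8.09 -18.02  10.07] M [-2.81  1.11  0.04] w 0.221 g 62.5
  gap [1.38 0.32] Fst [-12.45 -15.33] Mst [-2.43  1.79]
block top 229 slopes deg [-0.06 -0.42] z0 45.84
```

View pics/end.png

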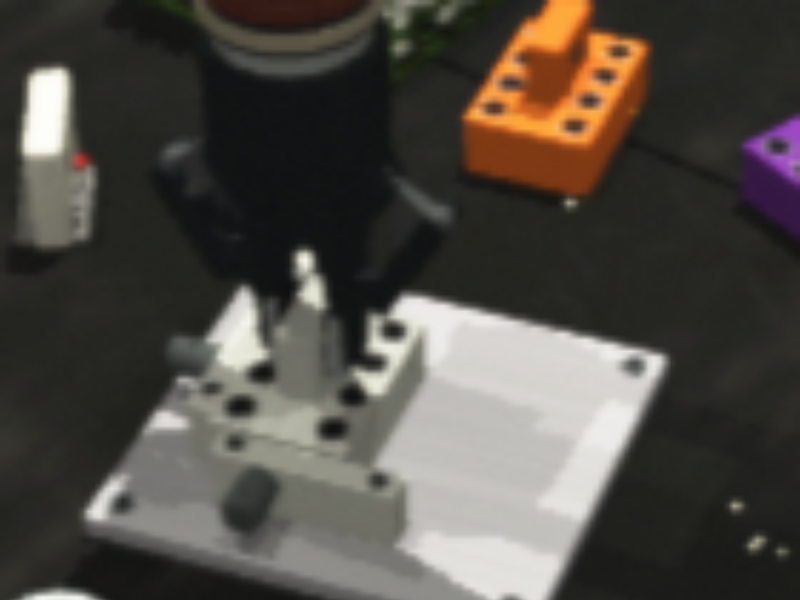

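The picture shows the block tight in the corner, with the side fence in front at (300,480) and no gap visible. I'll check the flatness reading against the plate's own depth slope, then check that the load holds steady.

```bash
python3 -m handwheel '[[[0,0,0,0,0,0],[0,0,0,0,0,0],[0,0,0,0,0,0],[0,0,0,0,0,0]]]' >/dev/null
python3 - <<'E'
from h import *
st()
a=np.radians(14.9); R=np.array([[np.cos(a),-np.sin(a)],[np.sin(a),np.cos(a)]]); c0=np.array([.5255,.1455])
def fit(Z,L,k,n):
    A=np.c_[L[k],np.ones(k.sum())]
    c,*_=np.linalg.lstsq(A,Z[k],rcond=None); r=Z[k]-A@c; k2=np.where(k); g=abs(r)<1.5
    c,*_=np.linalg.lstsq(A[g],Z[k][g],rcond=None); cov=np.linalg.inv(A[g].T@A[g])*np.var(r[g]); print(n,g.sum(),np.degrees(c[:2]).round(2),"+-",np.degrees(np.sqrt(np.diag(cov))[:2]).round(2))
grab_frame("side"); D=np.median([grab_frame("side")[1] for _ in range(15)],0)
for D,n in((np.load("sideD.npy"),"before"),(D,"now")):
    P=cloud("side",D); L=(P[...,:2]-c0)@R*1000; Z=P[...,2]*1000
    fit(Z,L,(L[...,0]>-95)&(L[...,0]<-15)&(abs(L[...,1])<80)&(Z>6)&(Z<18),n+" plate")
    B=L-[28.,5.]
    if n=="now":
        k=(abs(B[...,0])<28)&(abs(B[...,1])<41)&(Z>41)&(Z<49)&~((abs(B[...,0])<18)&(abs(B[...,1])<30)); fit(Z,B,k,"block")
for t in("bottle_a","beaker"): print(t,[(np.round(b["box"]).tolist(),round(b["conf"],2)) for b in spot_in("side",t)])
E
```

```text
t 15.53 pos [0.5511 0.1575 0.051 ] yAng 14.94 z [-0.0037 -0.003  -1.    ] F [ -7.89 -17.99  10.44] M [-2.87  1.06 -0.07] w 0.222 g 62.5
  gap [1.36 0.32] Fst [-12.25 -15.36] Mst [-2.5   1.77]
before plate 1261 [-0.04 -0.02] +- [0.05 0.03]
now plate 1404 [-0.04 -0.06] +- [0.04 0.02]
block 198 [ 0.24 -0.46] +- [0.13 0.1 ]
bottle_a [([207.0, 326.0, 27.0, 46.0], 0.95), ([331.0, 192.0, 18.0, 7.0], 0.75), ([250.0, 339.0, 27.0, 48.0], 0.62)]
beaker [([415.0, 177.0, 36.0, 46.0], 0.62)]
```

Depth hints at a slope of about -0.4° along y, which may be bias. I'll test it with a small extra levelling turn, and against the block's original flat resting place.

```bash
python3 -m handwheel '[[[0,0,0,0.29,0.08,0],[0,0,0,0,0,0],[0,0,0,0,0,0],[0,0,0,0,0,0]]]' >/dev/null
cat > chk.py <<'E'
from h import *
st()
def fit(D,c0,yaw,zt,n):
    a=np.radians(yaw); R=np.array([[np.cos(a),-np.sin(a)],[np.sin(a),np.cos(a)]])
    P=cloud("side",D); B=(P[...,:2]-c0)@R*1000; Z=P[...,2]*1000
    k=(abs(B[...,0])<28)&(abs(B[...,1])<41)&(abs(Z-zt)<4)&~((abs(B[...,0])<18)&(abs(B[...,1])<30))
    A=np.c_[B[k],np.ones(k.sum())]; z=Z[k]; g=np.ones(len(z),bool)
    for _ in range(3):
        c,*_=np.linalg.lstsq(A[g],z[g],rcond=None); g=abs(z-A@c)<1.5
    print(n,g.sum(),np.degrees(c[:2]).round(2),c[2].round(2),"end z: y-",np.median(z[B[k][:,1]<-28]).round(2),"y+",np.median(z[B[k][:,1]>28]).round(2))
fit(np.load("sideD.npy"),np.array([.519,-.2574]),-22.3,33,"orig")
D=np.median([grab_frame("side")[1] for _ in range(15)],0)
fit(D,np.array([.5510,.1574]),14.93,45,"now")
E
python3 chk.py
```

```text
t 16.77 pos [0.5511 0.1576 0.0509] yAng 14.95 z [-0.005  0.002 -1.   ] F [ -7.45 -17.5   10.71] M [-2.93  0.96 -0.04] w 0.222 g 62.5
  gap [1.37 0.31] Fst [-11.7 -15. ] Mst [-2.58  1.68]
orig 98 [-0.19 -0.17] 34.08 end z: y- 34.24 y+ 34.1
now 201 [ 0.17 -0.24] 45.83 end z: y- 45.91 y+ 45.67
```

Slope now agrees with the flat baseline, the moments are centred, and both stops hold under load. Handing in while still pressing.

```bash
python3 -c "from plant import job_done; print(job_done())"
```

```text
the job is handed in; nothing more can be done
None
```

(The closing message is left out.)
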